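Hold a spring clamp open over a glued strip

TASK

Squeeze the handles of the large spring clamp that is parked on the clamp rack until its jaws let go of the rail, lift it off, and carry it to the drawer front with the freshly glued strip. Lower it, jaws down and squeezed open, over the top edge midway between the two clamps already on it, square across the edge, with both jaw pads level with the strip, one either side and well clear of the wood, and finish while you are still holding it gaping there, so that I can slip packing under the pads. Do not knock the glue-up, and leave the other clamps and tools where they are.

Things in the scene. Friction and masses are not known exactly. Their poses are not given: they have to be found in the camera images.
- big_clamp: Large spring clamp, about 120 g, 155 mm long: two steel levers 22 mm wide on a rivet with a torsion spring, black rubber on handles and jaw pads. Starts upright on the rack's rail, handles up, jaws down. Origin: the rivet. z up midway between the handles, y along the rivet, x the way handles and jaws open and close; both levers move equally to either side of the yz plane.
- grip_mid (a point): Midway between the large clamp's handle grips, 64 mm above the rivet, where to pinch them along x. The grips reach from 40 to 90 mm above the rivet, bulge outward and are widest here: 67 mm over all as parked, 34 mm squeezed to 0.25 rad, about 13 mm less for each 0.1 rad. Takes 8 N on each handle to start, 13 N at 0.25 rad.
- big_lever_far (a joint): Opening angle of each of the large clamp's levers, rad: 0 as parked on the 12 mm rail, -0.10 jaws shut on nothing, 0.27 squeezed as far as it goes. Its spring always pulls it shut. Gape between the pad centres: 12 mm at 0, 23 mm at 0.10, 34 mm at 0.20, 39 mm at 0.25.
- pad_far (a point): Middle of the gripping face of the large clamp's jaw pad on its x + side, 55 mm below the rivet as parked, 52 mm when open. The pad is 18 mm high, 23 mm wide and 5 mm thick (outwards).
- pad_near (a point): The same on the other jaw pad, at the x - side.
- clamp_rack: Clamp rack, fixed: base board 90 x 280 mm, 18 mm high, with an upright rail 12 mm thick, 270 mm long (y), top edge 75 mm above the bench. Three clamps bite on the rail 85 mm apart, the large one in any of the three places, rivets over the rail (large: 104 mm above the bench), closing across the rail (x). Origin: centre of the underside.
- glue_up: The glue-up, fixed: wooden drawer front 320 mm long (y) on edge in two notched blocks (110 x 32, 36 mm high, at y = +-135 mm), a thin strip glued along the top of its x + face. Together 16 mm thick at the top, x = -8 to +8 mm; top edge 76 mm above the bench, strip from 40 to 76 mm. Origin: on the bench under the middle of thickness and length.
- end_clamps: The two large clamps already biting on the strip, fixed, of the same shape as the other large clamp, 105 mm to either side (y) of the middle between them; their handles reach 201 mm above the bench. Origin: midway between their rivets, 111 mm above the bench.
- gap_mid (a point): The point on the top edge of the glue-up, in the middle of its thickness, midway between the two clamps already on it (up to 20 mm away from the middle of the drawer front). y along the edge, x across it, z up.
- small_clamp_1: Small spring clamp, two thirds of the size, on the rail; leave alone. Origin: its rivet; handles reach 59 mm above it.
- small_clamp_2: The other small spring clamp on the rail; leave alone. Origin: its rivet.
- glue_bottle: White plastic glue bottle with a nozzle, 62 mm across, 166 mm high, standing behind the glue-up; leave alone. Origin: centre of its foot.
- chisel: Bench chisel lying in front of the glue-up, 233 mm long, 29 mm high; leave alone. Origin: under the ferrule.
- try_square: Try square lying in front of the rack, 174 x 115 mm, 16 mm high; leave alone. Origin: under the middle of the stock.
- mallet: Joiner's wooden mallet lying behind the rack, head 120 x 62 x 75 mm, 260 mm long; leave alone. Origin: under the middle of the head.
- block_plane: Metal block plane, 160 mm long, 44 mm wide, about 50 mm high; leave alone. Origin: centre of the sole.
- marking_gauge: Wooden marking gauge lying on the bench near the robot, 200 mm long, 55 mm high; leave alone. Origin: under the middle of the beam.
There are look-alikes about, which are no part of the job. Leave any red look-alike of the big_clamp alone.

How it is judged:
By the outcome, as a careful person would: the job done as asked, in the order asked, and still so for the second after the job is handed in, while the arm keeps its last pose, push and grip.
It also fails if it takes over 45 s, if anything falls off the work surface, if the arm or the gripper's body presses on something with over 40 N, if the wrist force passes 120 N, or if a joint passes its speed limit or range.

ROBOT

A 6-joint arm with a two-finger parallel gripper is mounted at the origin on the work surface. World frame = base frame: x ahead of the robot, y to its left, z up, the work surface at z = 0. Lengths are in m, angles in rad, forces in N, time in s.
With the tool pointing down it reaches from about 0.425 to 0.95 m from the base axis. Payload 3.5 kg.
Tool frame: the origin (TCP) lies at the very end of the fingers, on their centre line; the grasp point (between the pads) lies 19 mm behind it; z points along the fingers, y is the line along which they close (so a half turn about z gives the same grasp; the last joint's range is limited). The gripper opens to 85 mm and grips with 20 to 120 N. Pads are 22 mm wide; open, the fingers measure 114 mm over their backs; the gripper's body (76 mm by 85 mm) begins 54 mm behind the grasp point. The pads swing forward as they close: fully open they stand 13 mm farther back than shut.
Start: joints at [-1.416, 0.286, 1.577, -0, 1.279, -0.15], TCP at [0.203, -0.644, 0.231] pointing down, gripper open.
Joint ranges: [-2.77, 2.77], [-0.9, 2.22], [0.21, 2.48], [-1.53, 4.67], [0.24, 2.81], [-2.84, 2.84]. Speed limits (rad/s): [2.79, 2.79, 3.14, 3.14, 3.14, 3.14].

INTERFACE

Orientations are given as a unit quaternion [w, x, y, z].
In Python, from rig import state, grab_frame, camera_params, hand_in, find_in, silhouettes gives the robot as it stands. The module is installed in compiled form; this text tells all that it offers.
- The arm moves only by the tool servo_tool, never from a script. Its argument "plan" is a list of rows, each a list of 2 entries, a list of its own where there are three numbers: the shift along the tool's x, y, z in cm, then the turn, a rotation vector about the tool's x, y, z in rad. In form: [[[tx, ty, tz], [wx, wy, wz]], ...]. A call has 1 to 20 rows; each row shifts and turns the commanded pose from where the row before left it, along the tool's axes as they then stand; what a row does not reach is not made up. A row lasts 1/12 s, in which the tool goes at most 41.7 mm and 7.16 degrees, less where a joint would pass 70% of its speed; a pose out of reach is approached as far as the arm can. A call is refused whole if a number of a shift passes 4.17 or a number of a turn 0.125, either way. A call with a gripper value outside its range is refused whole. "jaw" is the closure, from 0 (fully open) to 1 (shut), set as the call begins (left out, the last holds). The fingers move at their own pace and stop on an object; "grip_force" is the grip in N (left out, the last holds). Time passes only in rows, so rows that do not move let the fingers close. It gives the time, the measured TCP pose, the force, the opening and the grip force at its end, in the units of the state.
- state(): the state, without advancing time (a new reading comes with each control period).
- grab_frame(name): name is "scene" or "top"; returns the picture (384x512x3 uint8, red, green, blue); there is no depth.
- camera_params(name): a dict with "vertical_fov" (degrees; the focal length in pixels is half the picture's height over the tangent of half this angle, whatever the lens; pixels are square), "cx", "cy" (the principal point, pixels), "eye" and "orientation" of the camera in the world. Camera axes: x right, y up, looking along -z (the intrinsics and any distortion apply to the point x, -y, -z); pixel columns grow to the right and rows downward; lengths in m; the calibration is good to about 2 mm. A picture is of the moment at which its call begins. camera_params takes no time and is no camera call.
- hand_in(): hands the job in; it is judged then, once.
Trained networks look in the newest picture that a camera, given by its name, has taken for a name from the list of things; names that differ only in an ending like _2 or _b are one class to them, and where a whole thing is asked for, a point or a joint stands for the part that bears it (a point fixed in the world has none). Each returns a list of dicts, best first, with "score" (0 to 1); they miss things now and then, are a little off and sometimes report something else, mostly with a low value. They report only what shows in the picture. A call takes as long as a camera call. They do not tell look-alikes from the thing itself.
- find_in(query, camera): "bbox" ([left, top, right, bottom] in pixels, round what is visible of it).
- silhouettes(query, camera): "pixels" (384x512 bool, what is visible of it) and "bbox" ([left, top, right, bottom] in pixels, round what is visible of it).
The state is a dict: "time": time; "q": joint angles; "joint_velocities": joint speeds; "joint_efforts": joint torques, N m; "eef_pos": TCP position; "ee_rot": TCP orientation; "contact_force": force on the tool from outside, world axes, zero at the start; "ft_torque": the same for the moment, N m; "width": finger opening in m; "grip_force": force on a finger pad.
Only numpy, scipy, OpenCV 4.12 (cv2) and the standard library are available. Lean on these libraries where they do the work, as an engineer would, in place of code of your own. Each camera call takes 0.05 s, during which the arm holds its last target. There are 200 camera calls.

## Working session

There is one attempt and no reset: what is moved stays moved. The work goes in short steps, Python scripts to look and compute and a tool call to move; the robot and the scene stay as the last step left them, time stands still between calls to the robot, and variables do not carry over. Pictures are saved under pics/ and viewed, at most 10 in all, crops included, and the job is handed in when it is done.

Besides the shell and the picture viewer there is one more tool, called after "Emit:" by a JSON object that holds its "name" and its "arguments". servo_tool: Moves the arm, as the interface text tells. Its arguments: {"type":"object","properties":{"plan":{"type":"array","items":{"type":"array"}},"jaw":{"type":"number"},"grip_force":{"type":"number"}},"required":["plan"]}

```bash
mkdir -p pics
python3 - <<'E'
from rig import *
import cv2,numpy as np
for n in ("scene","top"):
    f=grab_frame(n); cv2.imwrite(f"pics/{n}0.png",cv2.cvtColor(f,cv2.COLOR_RGB2BGR))
    print(n,camera_params(n))
    for q in ("big_clamp","end_clamps","clamp_rack","glue_up","small_clamp_1"):
        print(q,[(round(d["score"],2),[int(v) for v in d["bbox"]]) for d in find_in(q,n)])
print(state())
E
```

```text
scene {'vertical_fov': 56.39184928724479, 'cx': 254.87398166292047, 'cy': 187.20731891060578, 'eye': array([1.07063896, 0.34730062, 0.68091105]), 'orientation': array([0.46027338, 0.20140697, 0.35237039, 0.78956872])}
big_clamp [(0.86, [371, 143, 395, 199]), (0.8, [330, 141, 357, 193]), (0.66, [393, 285, 447, 335]), (0.64, [275, 165, 303, 227])]
end_clamps [(0.78, [108, 113, 206, 188]), (0.45, [87, 160, 127, 224])]
clamp_rack [(0.92, [259, 198, 367, 307]), (0.16, [285, 165, 305, 216])]
glue_up [(0.87, [113, 158, 221, 218])]
small_clamp_1 [(0.87, [307, 206, 325, 243]), (0.68, [337, 229, 361, 270])]
top {'vertical_fov': 43.88058556450575, 'cx': 258.6739466252715, 'cy': 200.69535290456602, 'eye': array([0.28655892, 0.06461788, 1.35786419]), 'orientation': array([ 0.71377009,  0.05803492, -0.07872414, -0.69351764])}
big_clamp [(0.84, [97, 143, 124, 168]), (0.77, [185, 275, 211, 286]), (0.77, [150, 279, 171, 307]), (0.76, [215, 183, 233, 209])]
end_clamps [(0.76, [316, 176, 412, 220]), (0.28, [236, 240, 305, 274]), (0.17, [362, 139, 392, 167])]
clamp_rack [(0.63, [145, 167, 248, 228])]
glue_up [(0.58, [295, 179, 413, 233])]
small_clamp_1 [(0.7, [159, 168, 171, 185]), (0.42, [191, 178, 201, 203])]
{'time': 0.6, 'q': array([-1.41599784e+00,  2.86258154e-01,  1.57666624e+00,  2.06774028e-05,
        1.27861282e+00, -1.50008263e-01]), 'joint_velocities': array([-0.00129242, -0.00027315,  0.00017205, -0.00054334,  0.00206389,
       -0.00027761]), 'joint_efforts': array([-1.31572044e-03, -4.05666304e+01, -2.92740422e+01, -2.00456366e-04,
        6.41424431e-04, -5.89368128e-07]), 'eef_pos': array([ 0.2026009, -0.6438756,  0.2313711]), 'ee_rot': array([2.76969557e-05, 9.88409518e-01, 1.51811144e-01, 9.96696685e-06]), 'contact_force': array([0.36138197, 0.59012583, 0.43900576]), 'ft_torque': array([ 0.05750493, -0.02450797, -0.00335807]), 'grip_force': 0.0, 'width': 0.08530690658662453}
```

Run:
```python
import cv2,numpy as np
a=cv2.imread("pics/scene0.png");b=cv2.imread("pics/top0.png")
cv2.imwrite("pics/s1.png",cv2.resize(a,(800,600),interpolation=3));cv2.imwrite("pics/t1.png",cv2.resize(b,(800,600),interpolation=3))
```

```text
(no output)
```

View pics/s1.png

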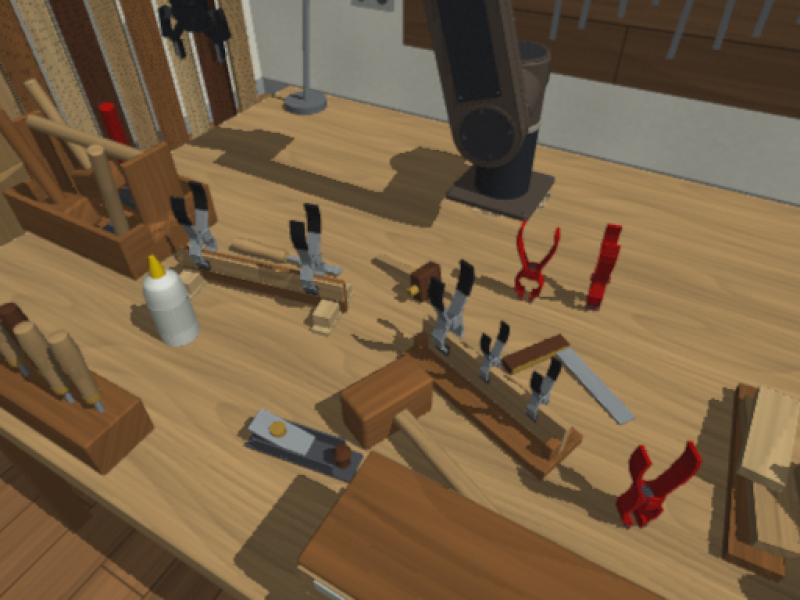

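View pics/t1.png

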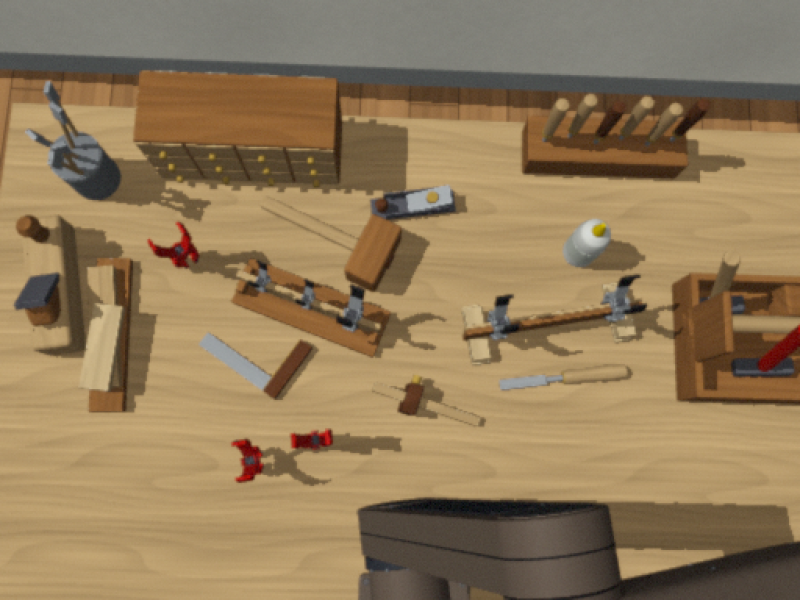

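The scene shows three red look-alikes at scene (383,171), (344,167) and (420,310). The only grey-and-black large clamp on the rack is at scene (289,196), top (224,196), at the rail end nearest the glue-up. That one fits. I'll confirm it in an enlarged crop and take silhouettes at the same time.

Run:
```python
from rig import *
import cv2,numpy as np
out={}
for n in ("scene","top"):
    for q in ("big_clamp","end_clamps","clamp_rack","glue_up"):
        for i,d in enumerate(silhouettes(q,n)[:5]):
            out[f"{n}-{q}-{i}"]=d["pixels"]; print(n,q,i,round(d["score"],2),d["bbox"],d["pixels"].sum())
np.savez("sil.npz",**out)
a=cv2.imread("pics/scene0.png");b=cv2.imread("pics/top0.png")
def crop(im,x,y,w,h,k): return cv2.resize(im[y:y+h,x:x+w],(w*k,h*k),interpolation=cv2.INTER_CUBIC)
A=crop(a,255,155,100,75,4);B=crop(b,145,160,100,75,4);C=crop(a,105,110,130,97,3)[:290,:400];D=crop(b,290,165,130,97,3)[:290,:400]
pad=lambda m:cv2.copyMakeBorder(m,0,300-m.shape[0],0,400-m.shape[1],0)
cv2.imwrite("pics/c2.png",np.vstack([np.hstack([pad(A),pad(B)]),np.hstack([pad(C),pad(D)])]))
```

```text
scene big_clamp 0 0.97 [272.8, 165.2, 305.5, 227.9] 902
scene big_clamp 1 0.91 [392.7, 285.0, 448.2, 338.4] 1349
scene big_clamp 2 0.76 [372.5, 143.3, 396.9, 197.5] 592
scene big_clamp 3 0.2 [106.4, 115.7, 208.3, 189.2] 1577
scene end_clamps 0 0.76 [110.2, 113.8, 208.4, 188.2] 1633
scene end_clamps 1 0.52 [272.5, 166.6, 303.8, 227.5] 854
scene clamp_rack 0 0.59 [262.2, 201.4, 369.4, 307.8] 3932
scene clamp_rack 1 0.48 [107.4, 115.0, 207.1, 190.3] 1660
scene glue_up 0 0.91 [111.0, 158.4, 223.0, 217.3] 2397
scene glue_up 1 0.21 [270.8, 182.6, 290.0, 230.7] 393
top big_clamp 0 0.93 [97.0, 141.2, 124.8, 173.0] 413
top big_clamp 1 0.73 [212.2, 182.1, 234.3, 211.9] 335
top big_clamp 2 0.63 [149.1, 279.4, 168.7, 311.1] 331
top big_clamp 3 0.51 [185.6, 272.8, 213.0, 288.0] 289
top end_clamps 0 0.87 [311.6, 173.5, 412.6, 218.2] 753
top end_clamps 1 0.66 [295.4, 178.3, 411.1, 232.1] 1245
top clamp_rack 0 0.56 [147.2, 160.3, 251.0, 229.7] 2688
```

View pics/c2.png

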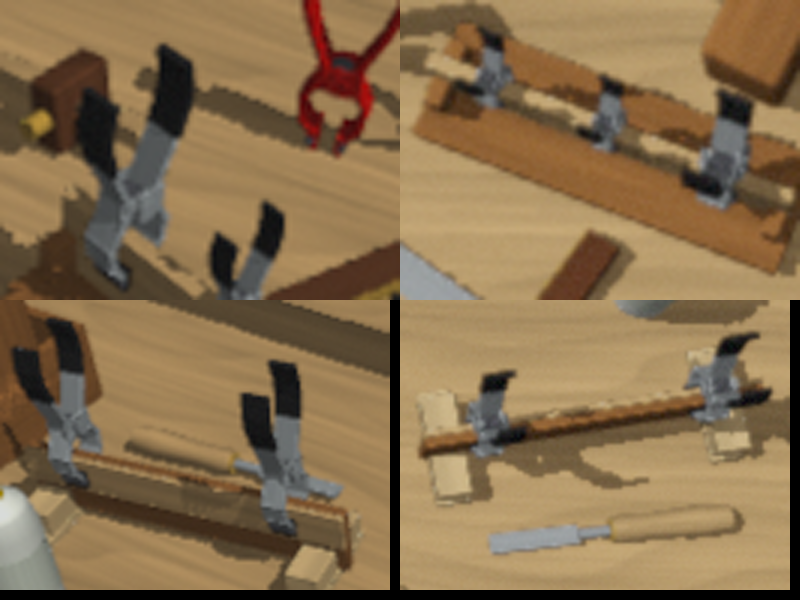

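The enlarged crop confirms it: the grey-and-black clamp at the rail end (crop A, rivet at about (290,205) in scene and (225,200) in top). The two end clamps on the glue-up are also clear. Next I fit poses to the silhouettes in both views.

```bash
cat > h.py <<'E'
import numpy as np,cv2
from rig import camera_params
from scipy.spatial.transform import Rotation as R
from scipy.optimize import minimize
CP={n:camera_params(n) for n in ("scene","top")}
def proj(P,n):
    c=CP[n];o=c["orientation"];r=R.from_quat([o[1],o[2],o[3],o[0]])
    p=r.inv().apply(np.atleast_2d(P)-c["eye"]);f=192/np.tan(np.radians(c["vertical_fov"]/2))
    return np.c_[c["cx"]+f*p[:,0]/-p[:,2],c["cy"]+f*p[:,1]/p[:,2]]
def box(x0,x1,y0,y1,z0,z1): return np.array([[x,y,z] for x in(x0,x1) for y in(y0,y1) for z in(z0,z1)])
def prism(xz,w=.011): return np.array([[x,y,z] for x,z in xz for y in(-w,w)])
def clamp(a=0.):
    L=[]
    for s in(1,-1):
        for xz in ([(.004,-.008),(-.004,.008),(.012,.04),(.026,.04)] ,[(.013,.04),(.026,.04),(.0335,.064),(.022,.064)],[(.022,.064),(.0335,.064),(.033,.09),(.024,.09)],
                   [(-.004,.008),(.006,0),(-.008,-.025),(-.020,-.022)],[(-.020,-.022),(-.008,-.025),(-.006,-.046),(-.006,-.064),(-.012,-.064),(-.018,-.045)]):
            xz=np.array(xz);c,si=np.cos(a),np.sin(a)
            q=np.c_[xz[:,0]*c-xz[:,1]*si, xz[:,0]*si+xz[:,1]*c]; q[:,0]*=s
            L.append(prism(q))
    return L
def mask(parts,n,k=4):
    m=np.zeros((384*k,512*k),np.uint8)
    for P in parts:
        h=cv2.convexHull(((proj(P,n)+.5)*k).astype(np.float32)); cv2.fillConvexPoly(m,np.round(h).astype(np.int32),255)
    return cv2.resize(m,(512,384),interpolation=cv2.INTER_AREA)/255.
def place(parts,x,y,z,w):
    r=R.from_euler("z",w); return [r.apply(P)+[x,y,z] for P in parts]
def fit(build,sils,p0,step):
    S={n:cv2.GaussianBlur(s.astype(float),(0,0),1) for n,s in sils.items()}
    def cost(u):
        P=build(*(np.array(p0)+np.array(u)*step)); t=0
        for n,s in S.items():
            m=cv2.GaussianBlur(mask(P,n),(0,0),1); t+=np.abs(m-s).sum()/s.sum()
        return t
    b=min((minimize(cost,u0,method="Nelder-Mead",options=dict(initial_simplex=np.vstack([u0,u0+np.eye(len(p0))]),maxiter=400)) for u0 in(np.zeros(len(p0)),)),key=lambda r:r.fun)
    return np.array(p0)+b.x*step,b.fun
def ray(uv,n,z):
    from scipy.optimize import fsolve
    return fsolve(lambda q:proj([q[0],q[1],z],n)[0]-uv,[.5,0])
E
cat > fit.py <<'E'
from h import *
S=np.load("sil.npz")
x,y=ray((224,200),"top",.104); print("clamp0",x,y)
rb=[box(-.045,.045,-.14,.14,0,.018),box(-.006,.006,-.135,.135,.018,.075)]
a=ray((150,188),"top",.02);b=ray((245,212),"top",.02);w0=np.arctan2(*(b-a)[::-1])-np.pi/2
r,c=fit(lambda x,y,w:place(rb,x,y,0,w),{n:S[f"{n}-clamp_rack-0"] for n in("scene","top")},[*(a+b)/2,w0],[.015,.015,.06]);print("rack",r,c)
for k,i in(("both",None),("scene",0),("top",1)):
    s={"scene":S["scene-big_clamp-0"],"top":S["top-big_clamp-1"]}
    if i is None: print("clamp",*fit(lambda x,y,z,w:place(clamp(),x,y,z,w),s,[x,y,.104,r[2]],[.01,.01,.006,.06]))
    else: print("clamp",k,*fit(lambda x,y,w:place(clamp(),x,y,.104,w),{k:s[k]},[x,y,r[2]],[.01,.01,.06]))
a=ray((320,205),"top",.1);b=ray((397,195),"top",.1);w0=np.arctan2(*(b-a)[::-1])-np.pi/2;m=(a+b)/2;print("ec0",m,w0)
two=lambda x,y,z,w:place([P+[0,s*.105,0] for s in(1,-1) for P in clamp(.036)],x,y,z,w)
s={n:S[f"{n}-end_clamps-0"] for n in("scene","top")}
print("ends",*fit(two,s,[*m,.111,w0],[.01,.01,.006,.06]))
for n in s: print("ends",n,*fit(lambda x,y,w:two(x,y,.111,w),{n:s[n]},[*m,w0],[.01,.01,.06]))
gb=[box(-.008,.008,-.16,.16,0.005,.076)]+[box(-.055,.055,q-.016,q+.016,0,.036) for q in(-.135,.135)]
print("glue",*fit(lambda x,y,w:place(gb,x,y,0,w),{"scene":S["scene-glue_up-0"]},[*m,w0],[.01,.01,.06]))
print("glue both",*fit(lambda x,y,w:place(gb,x,y,0,w),{"scene":S["scene-glue_up-0"],"top":S["top-end_clamps-1"]},[*m,w0],[.01,.01,.06]))
E
python3 fit.py
```

```text
clamp0 0.5320507004299 0.12378900115819498
rack [ 0.55938526  0.20080172 -3.48763588] 0.4091119828977946
clamp [ 0.52882278  0.11968166  0.09959045 -3.44263391] 0.4267741801387389
clamp scene [ 0.53397129  0.11985293 -3.54318151] 0.21028429246478458
clamp top [ 0.52678228  0.11971585 -3.42039948] 0.1497419762906143
ec0 [ 0.54454611 -0.24011671] -2.979752688713967
ends [ 0.54569039 -0.23639362  0.107519   -2.94581851] 0.5373816010766829
ends scene [ 0.54758329 -0.23617747 -2.95707753] 0.19617755616770413
ends top [ 0.54281765 -0.23299608 -2.94558623] 0.24947019148275903
glue [ 0.54321561 -0.23620254 -2.95919796] 0.27355756517960744
glue both [ 0.54461343 -0.23507295 -2.94236666] 0.8528623087073922
```

Emit:
{"name": "servo_tool", "arguments": {"plan": [[[2.42,-1.49,-0.43],[0,0,0]],[[2.42,-1.49,-0.43],[0,0,0]],[[2.42,-1.49,-0.43],[0,0,0]],[[2.42,-1.49,-0.43],[0,0,0]],[[2.42,-1.49,-0.43],[0,0,0]],[[2.42,-1.49,-0.43],[0,0,0]],[[2.42,-1.49,-0.43],[0,0,0]],[[2.42,-1.49,-0.43],[0,0,0]],[[2.42,-1.49,-0.43],[0,0,0]],[[2.42,-1.49,-0.43],[0,0,0]],[[2.42,-1.49,-0.43],[0,0,0]],[[2.42,-1.49,-0.43],[0,0,0]],[[2.42,-1.49,-0.43],[0,0,0]],[[2.42,-1.49,-0.43],[0,0,0]],[[2.42,-1.49,-0.43],[0,0,0]],[[2.42,-1.49,-0.43],[0,0,0]]], "jaw": 0, "grip_force": 30}}

```text
time: 2.33
eef_pos: [0.5012, -0.2991, 0.3006]
ee_rot: [0.0, 0.988, 0.152, 0.0]
contact_force: [-0.3, -0.9, 0.5]
width: 0.0851
grip_force: 0.0
```

Emit:
{"name": "servo_tool", "arguments": {"plan": [[[1.04,-2.61,0],[0,0,0]],[[1.04,-2.61,0],[0,0,0]],[[1.04,-2.61,0],[0,0,0]],[[1.04,-2.61,0],[0,0,0]],[[1.04,-2.61,0],[0,0,0]],[[1.04,-2.61,0],[0,0,0]],[[1.04,-2.61,0],[0,0,0]],[[1.04,-2.61,0],[0,0,0]],[[1.04,-2.61,0],[0,0,0]],[[0,0,0],[0,0,-0.115]],[[0,0,0],[0,0,-0.115]],[[0,0,0],[0,0,-0.115]],[[0,0,0],[0,0,-0.115]],[[0,0,0],[0,0,-0.115]],[[0,0,0],[0,0,-0.115]],[[0,0,0],[0,0,-0.115]],[[0,0,0],[0,0,-0.115]],[[0,0,0],[0,0,0]]]}}

```text
time: 3.83
eef_pos: [0.5192, -0.0481, 0.3002]
ee_rot: [0.0, 0.818, 0.576, 0.0]
contact_force: [0.0, -0.2, 0.8]
width: 0.0853
grip_force: 0.0
```

Run:
```python
from h import *
from rig import *
out=[]
def edge(n,parts):
    m=(mask(parts,n,4)>0.5); M=cv2.resize(m.astype(np.uint8),None,fx=4,fy=4,interpolation=0); return M
for n,cr1,cr2 in(("scene",(255,155),(105,110)),("top",(180,160),(310,160))):
    f=cv2.cvtColor(grab_frame(n),cv2.COLOR_RGB2BGR);cv2.imwrite(f"pics/{n}b.png",f)
    F=cv2.resize(f,None,fx=4,fy=4,interpolation=2)
    A=place(clamp(),.531,.120,.104,-.346); B=place([P+[0,s*.105,0] for s in(1,-1) for P in clamp(.036)],.545,-.2355,.111,.19)
    for parts in (A,B):
        for P in parts:
            h=cv2.convexHull(((proj(P,n)+.5)*4).astype(np.float32)).astype(np.int32); cv2.polylines(F,[h],True,(0,255,0),1)
    for (x,y),w in((cr1,75),(cr2,105)):
        c=F[y*4:y*4+300 if w==75 else y*4+320,x*4:x*4+w*4]; out.append(cv2.resize(c,(400,300)) if w!=75 else cv2.copyMakeBorder(c,0,0,0,100,0))
cv2.imwrite("pics/ov.png",np.vstack([np.hstack(out[:2]),np.hstack(out[2:])]))
```

```text
(no output)
```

View pics/ov.png

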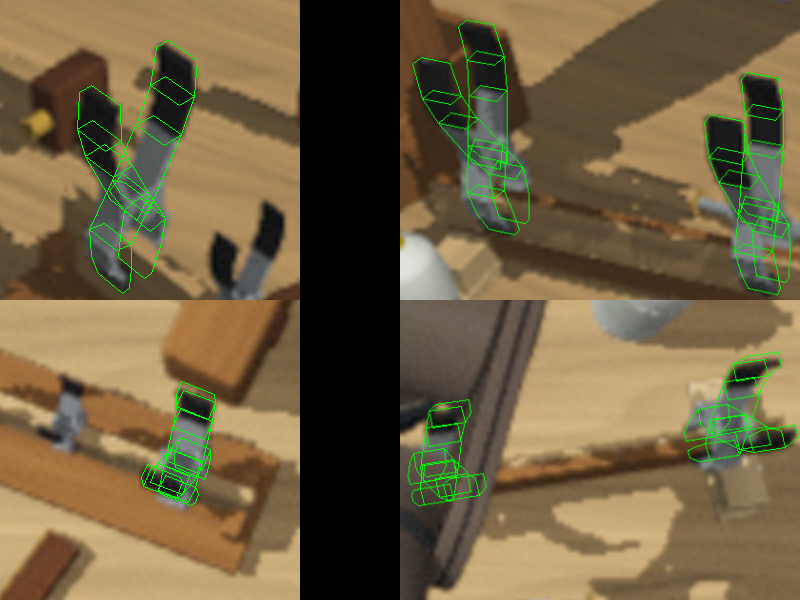

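The overlay matches the picture closely in both views: rivet at about (0.531, 0.120), yaw −0.346, and gap_mid at about (0.545, −0.2355), yaw 0.19. I'm approaching now.

Emit:
{"name": "servo_tool", "arguments": {"plan": [[[2.71,-0.75,0],[0,0,0]],[[2.71,-0.75,0],[0,0,0]],[[2.71,-0.76,0],[0,0,0]],[[2.71,-0.76,0],[0,0,0]],[[2.7,-0.76,0],[0,0,0]],[[2.7,-0.75,0],[0,0,0]],[[0,0,2.5],[0,0,0]],[[0,0,2.5],[0,0,0]],[[0,0,2.5],[0,0,0]],[[0,0,0],[0,0,0]],[[0,0,0],[0,0,0]]]}}

```text
time: 4.85
eef_pos: [0.5307, 0.12, 0.2238]
ee_rot: [-0.001, 0.819, 0.574, -0.002]
contact_force: [-0.4, 0.2, 0.6]
width: 0.0856
grip_force: 0.0
```

Run:
```python
from h import *
from rig import *
o=[]
for n,(x,y) in(("scene",(240,130)),("top",(175,150))):
    f=cv2.cvtColor(grab_frame(n),cv2.COLOR_RGB2BGR)
    F=cv2.resize(f,None,fx=4,fy=4,interpolation=2);e=state()["eef_pos"]
    for P in([e],[e+[0,0,.019]],[[.531,.120,.168]],[[.531,.120,.104]]): cv2.circle(F,tuple(int(v) for v in (proj(P,n)[0]+.5)*4),3,(0,255,0),-1)
    o.append(F[y*4:y*4+400,x*4:x*4+400])
cv2.imwrite("pics/ap.png",np.hstack(o))
```

```text
(no output)
```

View pics/ap.png

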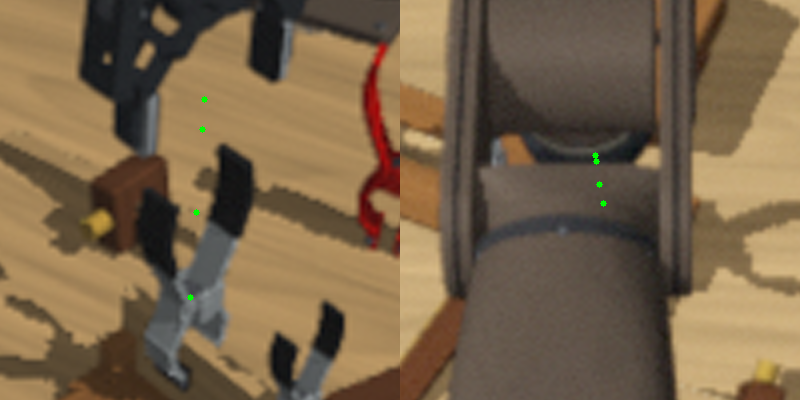

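The fingers straddle the handles symmetrically: scene crop finger midpoint (205,100), over the handle midpoint (190,210) along the vertical. I'm descending.

Emit:
{"name": "servo_tool", "arguments": {"plan": [[[0,0,1.6],[0,0,0]],[[0,0,1.6],[0,0,0]],[[0,0,1.6],[0,0,0]],[[0,0,1.7],[0,0,0]],[[0,0,1.7],[0,0,0]],[[0,0,0],[0,0,0]],[[0,0,0],[0,0,0]]]}}

```text
time: 5.53
eef_pos: [0.5323, 0.1199, 0.1443]
ee_rot: [0.0, 0.818, 0.575, 0.0]
contact_force: [-0.6, 0.7, 0.2]
width: 0.0854
grip_force: 0.0
```

Emit:
{"name": "servo_tool", "arguments": {"plan": [[[0,0,0],[0,0,0]],[[0,0,0],[0,0,0]],[[0,0,0],[0,0,0]],[[0,0,0],[0,0,0]],[[0,0,0],[0,0,0]]], "jaw": 0.25, "grip_force": 30}}

```text
time: 5.95
eef_pos: [0.5322, 0.12, 0.1438]
ee_rot: [0.001, 0.818, 0.575, 0.001]
contact_force: [1.3, -0.6, -0.3]
width: 0.0642
grip_force: 7.3
```

Emit:
{"name": "servo_tool", "arguments": {"plan": [[[0,0,-0.1],[0,0,0]],[[0,0,-0.1],[0,0,0]],[[0,0,-0.1],[0,0,0]],[[0,0,0],[0,0,0]],[[0,0,0],[0,0,0]]], "jaw": 0.42}}

```text
time: 6.37
eef_pos: [0.5316, 0.1201, 0.1461]
ee_rot: [-0.0, 0.818, 0.575, -0.0]
contact_force: [0.0, -0.2, -1.6]
width: 0.0497
grip_force: 10.9
```

Emit:
{"name": "servo_tool", "arguments": {"plan": [[[0,0,-0.1],[0,0,0]],[[0,0,-0.1],[0,0,0]],[[0,0,-0.1],[0,0,0]],[[0,0,0],[0,0,0]],[[0,0,0],[0,0,0]],[[0,0,0],[0,0,0]]], "jaw": 0.6}}

```text
time: 6.87
eef_pos: [0.5317, 0.12, 0.1492]
ee_rot: [0.0, 0.818, 0.575, 0.0]
contact_force: [-0.1, -0.7, -1.3]
width: 0.0344
grip_force: 13.1
```

Emit:
{"name": "servo_tool", "arguments": {"plan": [[[0,0,-0.5],[0,0,0]],[[0,0,-0.8],[0,0,0]],[[0,0,-1],[0,0,0]],[[0,0,-1.2],[0,0,0]],[[0,0,-1.5],[0,0,0]],[[0,0,-1.5],[0,0,0]],[[0,0,-1.5],[0,0,0]],[[0,0,-1.5],[0,0,0]],[[0,0,-1.5],[0,0,0]],[[0,0,-1.5],[0,0,0]],[[0,0,-1.5],[0,0,0]],[[0,0,-1.5],[0,0,0]],[[0,0,-1.5],[0,0,0]],[[0,0,-1.5],[0,0,0]],[[0,0,-0.8],[0,0,0]],[[0,0,0],[0,0,0]],[[0,0,0],[0,0,0]]]}}

```text
time: 8.28
eef_pos: [0.5317, 0.1201, 0.343]
ee_rot: [0.0, 0.818, 0.575, 0.001]
contact_force: [0.7, 0.2, -1.3]
width: 0.0345
grip_force: 13.1
```

Run:
```python
from h import *
from rig import *
s=state();print(s["eef_pos"],s["width"],s["grip_force"])
f=cv2.cvtColor(grab_frame("scene"),cv2.COLOR_RGB2BGR)
F=cv2.resize(f,None,fx=4,fy=4,interpolation=2);e=s["eef_pos"]
P=e+[0,0,-.045]
for P in place(clamp(.247),*P,-.346): cv2.polylines(F,[cv2.convexHull(((proj(P,"scene")+.5)*4).astype(np.float32)).astype(np.int32)],True,(0,255,0),1)
u,v=[int(k) for k in proj(e,"scene")[0]]
cv2.imwrite("pics/lift.png",F[max(0,v-70)*4:v*4+320,max(0,u*4-300):u*4+300][:600])
```

```text
[0.53173206 0.12008561 0.34299181] 0.034459309222478515 13.110583746456541
```

View pics/lift.png

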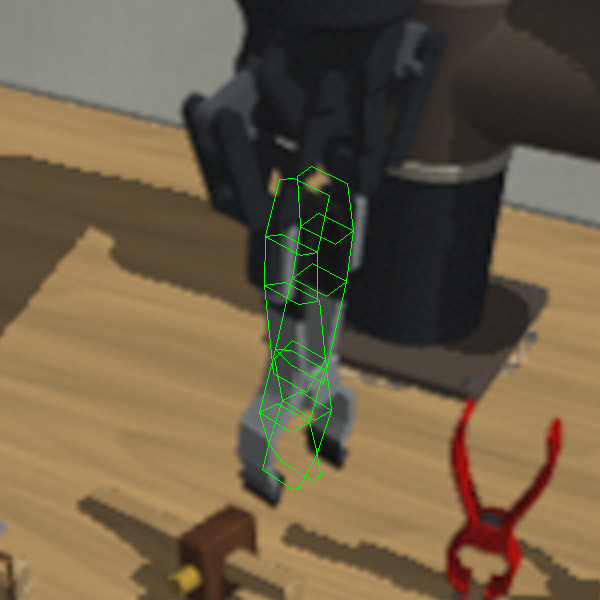

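```bash
python3 - <<'E'
s=open("h.py").read()
s=s.replace("[(-.004,.008),(.006,0),(-.008,-.025),(-.020,-.022)],[(-.020,-.022),(-.008,-.025),(-.006,-.046),(-.006,-.064),(-.012,-.064),(-.018,-.045)]","[(.004,.008),(-.006,0),(.008,-.025),(.020,-.022)],[(.020,-.022),(.008,-.025),(.006,-.046),(.006,-.064),(.012,-.064),(.018,-.045)]")
s+='''
def held(e,yaw,dx,dz,pit,rol,a=.247):
    r=R.from_euler("z",yaw)*R.from_euler("xy",[rol,pit]); g=np.array([0,0,.066])
    return [R.from_euler("z",yaw).apply([dx,0,0])+r.apply(P-g)+e+[0,0,.021+dz] for P in clamp(a)]
'''
open("h.py","w").write(s)
E
cat > look.py <<'E'
import sys
from h import *
from rig import *
yaw=float(sys.argv[1]);s=state();e=s["eef_pos"]
f=cv2.cvtColor(grab_frame("scene"),cv2.COLOR_RGB2BGR)
uv=proj(e-[0,0,.04],"scene")[0]
ds=[d for d in silhouettes("big_clamp","scene")]
d=min(ds,key=lambda d:np.hypot((d["bbox"][0]+d["bbox"][2])/2-uv[0],(d["bbox"][1]+d["bbox"][3])/2-uv[1]))
print(d["score"],d["bbox"],uv)
v=int(proj(e-[0,0,.02],"scene")[0][1]); m=d["pixels"].copy()
# use only what lies below the fingers
W=np.zeros_like(m);W[v:]=1; m&=W
S=cv2.GaussianBlur(m.astype(float),(0,0),1)
def cost(u):
    M=cv2.GaussianBlur(mask(held(e,yaw,u[0]*.005,u[1]*.005,u[2]*.05,u[3]*.05),"scene")*W,(0,0),1); return np.abs(M-S).sum()/S.sum()+.01*(u@u)
b=minimize(cost,np.zeros(4),method="Nelder-Mead",options=dict(initial_simplex=np.vstack([np.zeros(4),np.eye(4)])));p=b.x*[.005,.005,.05,.05]
print("dx dz pitch roll",p.round(4),b.fun)
F=cv2.resize(f,None,fx=4,fy=4,interpolation=2)
for q,c in((np.zeros(4),(0,255,0)),):
    for P in held(e,yaw,*q): cv2.polylines(F,[cv2.convexHull(((proj(P,"scene")+.5)*4).astype(np.float32)).astype(np.int32)],True,c,1)
u,v=[int(k) for k in uv]
cv2.imwrite(sys.argv[2],F[max(0,v*4-300):v*4+300,max(0,u*4-300):u*4+300])
E
python3 look.py -.346 pics/l2.png
```

```text
0.76 [279.0, 88.3, 306.0, 166.9] [292.51190494 130.37381782]
dx dz pitch roll [ 0.0011 -0.0008 -0.0125  0.0121] 0.1219866973486534
```

View pics/l2.png

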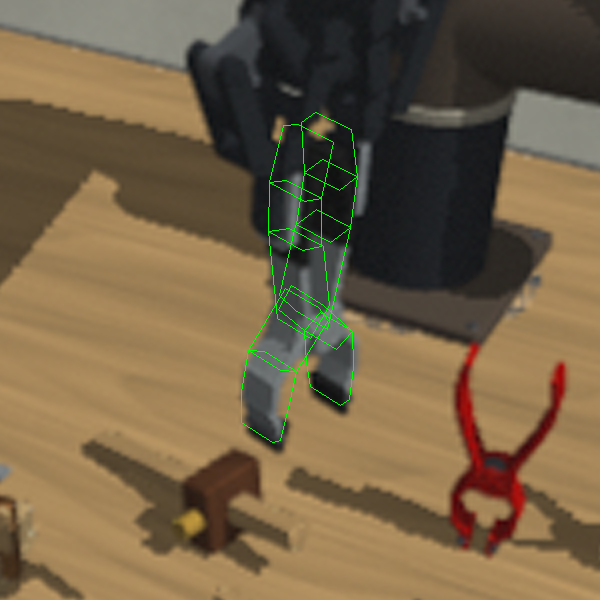

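The clamp hangs upright, and the model fit agrees to within 1–2 mm, with the jaws gaping below at crop (265,430) and (330,390). Next I carry it over to the glue-up.

Emit:
{"name": "servo_tool", "arguments": {"plan": [[[-1.2,0.48,0],[0,0,0]],[[-2.36,0.945,0],[0,0,0]],[[-2.36,0.945,0],[0,0,0]],[[-2.36,0.945,0],[0,0,0]],[[-2.36,0.945,0],[0,0,0]],[[-2.36,0.945,0],[0,0,0]],[[-2.36,0.945,0],[0,0,0]],[[-2.36,0.945,0],[0,0,0]],[[-2.36,0.945,0],[0,0,0]],[[-2.36,0.945,0],[0,0,0]],[[-2.36,0.945,0],[0,0,0]],[[-2.36,0.945,0],[0,0,0]],[[-2.36,0.945,0],[0,0,0]],[[-2.36,0.945,0],[0,0,0]],[[-1.17,0.465,0],[0,0,0]],[[0,0,0],[0,0,0]]]}}

```text
time: 9.77
eef_pos: [0.5433, -0.2386, 0.3409]
ee_rot: [-0.001, 0.819, 0.573, -0.001]
contact_force: [-0.5, 0.5, -1.4]
width: 0.0344
grip_force: 13.1
```

Emit:
{"name": "servo_tool", "arguments": {"plan": [[[0,0,0],[0,0,-0.067]],[[0,0,0],[0,0,-0.067]],[[0,0,0],[0,0,-0.067]],[[0,0,0],[0,0,-0.067]],[[0,0,0],[0,0,-0.067]],[[0,0,0],[0,0,-0.067]],[[0,0,0],[0,0,-0.067]],[[0,0,0],[0,0,-0.067]],[[0,0,0],[0,0,0]],[[0,0,0],[0,0,0]]]}}

```text
time: 10.6
eef_pos: [0.5439, -0.2348, 0.3419]
ee_rot: [-0.0, 0.637, 0.771, 0.0]
contact_force: [1.0, -0.8, -1.6]
width: 0.0344
grip_force: 13.1
```

Emit:
{"name": "servo_tool", "arguments": {"plan": [[[0,0,1],[0,0,0]],[[0,0,1.9],[0,0,0]],[[0,0,1.9],[0,0,0]],[[0,0,1.9],[0,0,0]],[[0,0,1.9],[0,0,0]],[[0,0,1.9],[0,0,0]],[[0,0,1.9],[0,0,0]],[[0,0,1.2],[0,0,0]],[[0,0,0.4],[0,0,0]],[[0,0,0],[0,0,0]],[[0,0,0],[0,0,0]]]}}

```text
time: 11.52
eef_pos: [0.5444, -0.2359, 0.2028]
ee_rot: [0.0, 0.637, 0.771, 0.0]
contact_force: [0.5, 0.9, -1.3]
width: 0.0344
grip_force: 13.1
```

Run:
```python
from h import *
from rig import *
s=state();e=s["eef_pos"];print(e,s["ee_rot"])
o=[]
for n,(x,y) in(("scene",(95,85)),("top",(300,150))):
    f=cv2.cvtColor(grab_frame(n),cv2.COLOR_RGB2BGR);F=cv2.resize(f,None,fx=4,fy=4,interpolation=2)
    dr=lambda P,c:cv2.polylines(F,[cv2.convexHull(((proj(P,n)+.5)*4).astype(np.float32)).astype(np.int32)],True,c,1)
    for P in held(e,.19,0,0,0,0): dr(P,(0,255,0))
    for P in place([box(-.008,.008,-.15,.15,.07,.076)],.545,-.2355,0,.19): dr(P,(255,0,255))
    for P in place([P+[0,q*.105,0] for q in(1,-1) for P in clamp(.036)],.545,-.2355,.111,.19): dr(P,(255,255,0))
    o.append(F[y*4:y*4+560,x*4:x*4+400] if n=="top" else F[y*4:y*4+560,x*4:x*4+400])
h=min(a.shape[0] for a in o);cv2.imwrite("pics/pl.png",np.hstack([a[:h] for a in o]))
```

```text
[ 0.54436247 -0.23590744  0.20275057] [4.57668320e-04 6.36924790e-01 7.70925807e-01 5.54288944e-05]
```

View pics/pl.png

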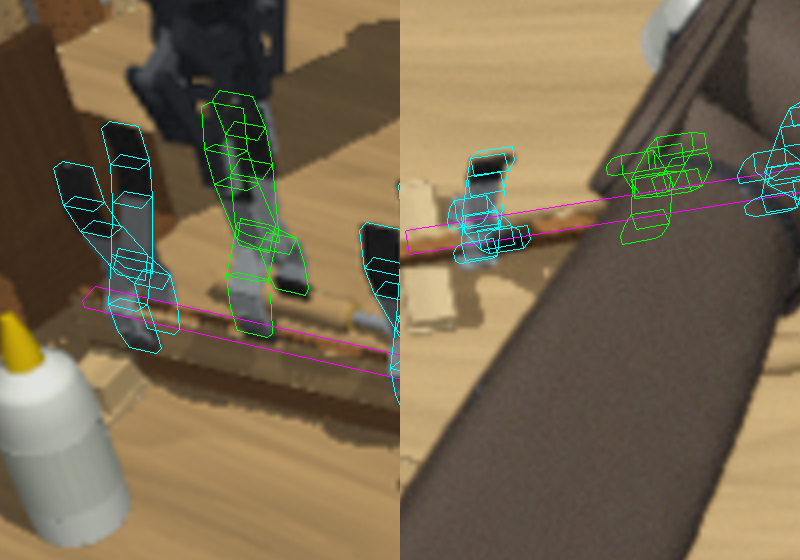

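Both views agree within about 2 mm: jaw pads at scene crop (250,320) and (295,285), astride the edge. I'm lowering gently.

Emit:
{"name": "servo_tool", "arguments": {"plan": [[[0,0.1,0.5],[0,0,0]],[[0,0,0.6],[0,0,0]],[[0,0,0.6],[0,0,0]],[[0,0,0.6],[0,0,0]],[[0,0,0],[0,0,0]]]}}

```text
time: 12.03
eef_pos: [0.544, -0.2349, 0.1768]
ee_rot: [-0.002, 0.637, 0.771, -0.0]
contact_force: [-0.8, -0.8, -2.3]
width: 0.0347
grip_force: 13.1
```

Emit:
{"name": "servo_tool", "arguments": {"plan": [[[0,0,0.5],[0,0,0]],[[0,0,0.5],[0,0,0]],[[0,0,0.5],[0,0,0]],[[0,0,0.5],[0,0,0]],[[0,0,0.2],[0,0,0]],[[0,0,0],[0,0,0]],[[0,0,0],[0,0,0]],[[0,0,0],[0,0,0]]]}}

```text
time: 12.7
eef_pos: [0.5452, -0.2357, 0.1574]
ee_rot: [0.0, 0.637, 0.771, 0.0]
contact_force: [0.4, 0.3, -0.8]
width: 0.0342
grip_force: 13.1
```

Run:
```python
from h import *
from rig import *
s=state();e=s["eef_pos"];print(e,s["contact_force"],s["width"])
o=[]
T=cv2.imread("pics/top0.png");f=cv2.cvtColor(grab_frame("scene"),cv2.COLOR_RGB2BGR)
for n,f,(x,y),w in(("scene",f,(130,115),100),("scene",f,(130,115),100),("top",T,(300,165),100)):
    F=cv2.resize(f,None,fx=8,fy=8,interpolation=2)
    dr=lambda P,c:cv2.polylines(F,[cv2.convexHull(((proj(P,n)+.5)*8).astype(np.float32)).astype(np.int32)],True,c,1)
    if len(o)!=0:
        for P in place([box(-.008,.008,-.16,.16,.076,.076)],.545,-.2355,0,.19): dr(P,(255,0,255))
        for sx in(1,-1):
            for P in place([box(sx*.0195,sx*.0245,-.0115,.0115,-.009,.009)],e[0],e[1],e[2]-.045-.052,.19): dr(P,(0,255,0))
    o.append(F[y*8:y*8+600,x*8:x*8+800])
a=np.hstack([cv2.resize(k[:,100:633],(400,450)) for k in o[:2]])
b=o[2][150:450,0:800]
cv2.imwrite("pics/fin.png",np.vstack([a[:300+50],b[:250]]))
```

```text
[ 0.54520534 -0.2356615   0.1574379 ] [ 0.35174043  0.32087039 -0.8307612 ] 0.0341754485395594
```

View pics/fin.png

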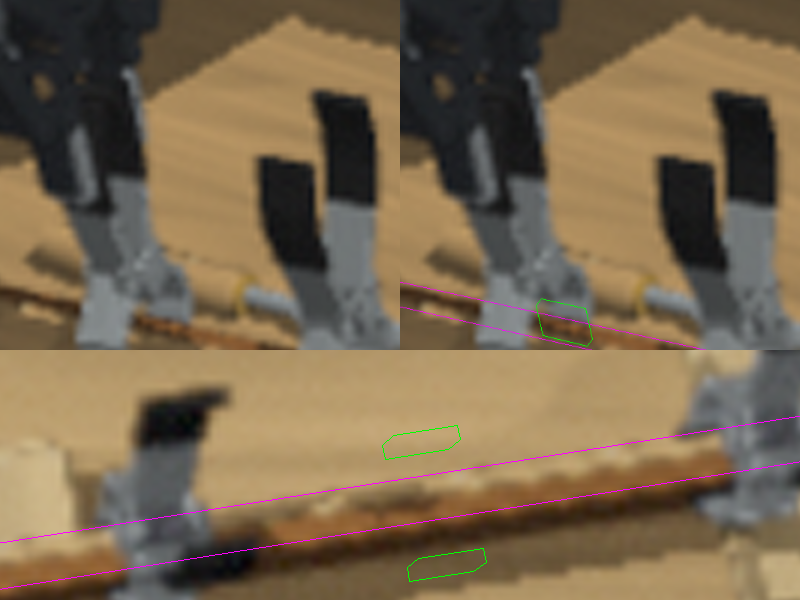

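The final view shows the clamp astride the edge, with the wood line running between its jaws (scene crop: near jaw (105,310), far jaw (175,300)). The edge lies centred between the predicted pads, and contact force is near zero. I'm handing in.

```bash
python3 -c "
from rig import *
print(hand_in())"
```

```text
the job is handed in; nothing more can be done
None
```

I took the large spring clamp off the rack and am holding it squeezed open (about 39 mm gape) over the glue-up, midway between the two end clamps to within a few millimetres by the cameras, pads level with the strip and about 11 mm off the wood each side, with no contact force showing; it's handed in at about 13 s, the verdict isn't known to me, and I didn't deliberately check the other tools afterwards.

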